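# Push a check weight through the sprung flap into its storage bay

## Robot

A 7-joint arm with a two-finger parallel gripper is mounted at the origin on a cart in front of the work surface, level with it; the furniture and walls round the work are solid. World frame = base frame: x ahead of the robot, y to its left, z up, the work surface at z = 0. Lengths are in m, angles in rad, forces in N, time in s.
With the tool pointing down it reaches from about 0.35 to 0.9 m from the base axis. Payload 19.9 kg.
Tool frame: the origin (TCP) lies between the finger pads; the fingertips stand 19 mm ahead of it and the grasp point (between the pads) is the TCP; z points along the fingers, y is the line along which they close (so a half turn about z gives the same grasp; the last joint's range is limited). The gripper opens to 94 mm and grips with 3 to 60 N. Pads are 16 mm wide; open, the fingers measure 119 mm over their backs; the gripper's body (75 mm by 177 mm) begins 78 mm behind the grasp point.
Start: joints at [-0.042, 0.417, -0.01, 1.614, 0.005, 1.111, -0.053], TCP at [0.625, 0, 0.224] pointing down, gripper open.
Joint ranges: [-2.81, 2.81], [-0.39, 2.02], [-1.27, 1.25], [0.06, 2.57], [-1.19, 4.33], [0.19, 2], [-2.82, 2.82]. Speed limits (rad/s): [1.89, 1.89, 2.39, 2.39, 3.01, 3.01, 3.01].

## Interface

Orientations are given as a 3x3 rotation matrix whose columns are the frame's x, y, z axes.
In Python, from rig import robot gives the robot as it stands. Calls block until the motion is done:
- robot.move_ptp(position, orientation): joint-space move of the TCP to a pose.
- robot.move_linear(position, velocity=0.15, frame=None, threshold=None): straight line of the TCP; frame=None keeps the orientation; velocity is the mean speed in m/s. With threshold (N) it stops when the force on the tool has changed by that much, and returns True; else False.
- robot.goto_joints(angles): joint-space move.
- robot.gripper_to(opening): finger opening in m; the grip force is fixed at half the most; returns when the fingers have stopped.
- robot.pause(seconds).
- robot.ik(position, orientation): joint angles nearest the present ones, or None.
- robot.get_state(): the state.
- robot.grab_frame(name): name is "scene" or "side" or "wrist"; returns the picture (480x640x3 uint8, red, green, blue); there is no depth.
- robot.camera_info(name): a dict with "fx", "fy", "cx", "cy" (pixels), "dist" ([k1, k2, p1, p2, k3] as OpenCV has them; the pictures are not rectified), "rvec" (rotation vector, rad) and "tvec" (3), from world to camera coordinates, as OpenCV has them. Camera axes: x right, y down, z forward; pixel columns grow to the right and rows downward; lengths in m; the calibration is good to about 2 mm. A picture is of the moment at which its call begins: read the wrist's pose just before it. camera_info takes no time and is no camera call; for the wrist camera it gives the pose at the moment of the call.
A pose or a line that the arm cannot do raises robot.PlanningError and nothing moves.
- robot.sign_off(): hands the job in; it is judged then, once.
The state is a dict: "time": time; "qpos": joint angles; "joint_vel": joint speeds; "effort": joint torques, N m; "ee_pos": TCP position; "tool_rot": TCP orientation; "force": force on the tool from outside, world axes, zero at the start; "moment": the same for the moment, N m; "opening": finger opening in m; "grasp_force": force on a finger pad.
Only numpy, scipy, OpenCV 4.12 (cv2) and the standard library are available. Lean on these libraries where they do the work, as an engineer would, in place of code of your own. Each camera call takes 0.05 s, during which the arm holds its last target. There are 200 camera calls.

## Task

Put the larger of the two steel check weights away in the storage bay: take it by its knob, stand it on the bay's apron and push it in through the sprung flap, then on until it presses home against the cushioned end stop with about 7 N, and never more than 15 N. Let go, leaving it upright inside with the flap shut behind it, and leave the smaller weight and the vial where they are.

Things in the scene. Friction and masses are not known exactly. Their poses are not given: they have to be found in the camera images.
- weight: larger steel check weight, 200 g, loose, upright: round body 32 mm diameter, 26 mm high; above it a neck 12 mm diameter, 18 mm high; above that the knob to grip, 20 mm diameter, from 44 to 66 mm above the underside. Origin: centre of the underside; z up along its axis. Pushing it past the flap takes up to about 6 N, so grip it firmly (40 N)
- small_weight: the smaller steel check weight, to be left alone: body 24 mm diameter, 48 mm high overall. Origin: centre of the underside
- vial: glass sample vial with dark cap, 22 mm diameter, 59 mm high, to be left alone. Origin: centre of the underside
- bay: storage bay, a low grey and aluminium housing fixed to the worktop, 201 x 72 mm, 38 mm high (nothing higher). Origin: on the worktop under the middle of its mouth; x along the lane into the bay, y to the left, z up. Floor plate with its top at z = 6 mm, from x = -75 mm to 126 mm. Inside, the right wall's face is at y = -18 mm and the left wall's at y = +26 mm
- bay_apron (a point): point on the floor plate's apron before the mouth (bay x = -52, y = 0, z = 6 mm), where the weight can be stood. From x = -47 mm to the mouth at x = 0 two guide cheeks, 16 mm above the plate at most, narrow the lane from 64 to 35 mm
- bay_slot (a point): middle of the slot in the bay's clear cover at the mouth (bay x = 0, y = 0, z = 38 mm). The cover lies from z = 35 to 38 mm; the slot runs the whole length, open at the mouth, 18 mm wide (y -9 to +9 mm): the weight's neck runs in it, its knob stays above and its body below, so the weight cannot be put in from above
- flap (a joint): sprung flap across the mouth: steel plate 36 x 25 x 3 mm, z = 8 to 33 mm, on an upright hinge at the left (bay x = 3, y = 21.5 mm). 0 = shut, grows as it swings inwards, to 1.6 rad. Spring: 0.04 N m when shut, plus 0.035 N m/rad; it pushes a thing sliding past with 1 to 5 N against the right wall, and snaps shut behind the weight once the weight's axis is past about bay x = 52 mm
- flap_edge (a point): middle of the flap's free edge
- end_unit: rear wall of the bay, carrying the end stop: an aluminium pad (30 mm wide, z = 9 to 31 mm) on a stiff rubber bush (5 N per mm, 6 mm travel) on a rod through the wall. Origin: foot of the middle of the wall's outer face, at bay x = 124, z = 6 mm, fixed in the bay; x along the lane. The pad's face is set anywhere from bay x = 76 to 96 mm, differently each time and not measured: find it by feel
Things that resemble listed ones, but are neither listed nor needed, are in the scene too. What is shaped like the weight but red is not meant.

How it is judged:
By the outcome, as a careful person would: the job done as asked, in the order asked, and still so for the second after the job is handed in, with the robot touching nothing.
It also fails if it takes over 48 s, if anything falls off the work surface, if the arm or the gripper's body presses on something with over 40 N, if the wrist force passes 120 N, or if a joint passes its speed limit or range.

## Working session

There is one attempt and no reset: what is moved stays moved. The work goes in short steps, each a Python script; the robot and the scene stay as the last script left them, time stands still between calls to the robot, and variables do not carry over. Pictures are saved under pics/ and viewed, at most 10 in all, crops included, and the job is handed in when it is done.

```bash
mkdir -p pics; ls; python3 - <<'E'
from rig import robot
import cv2
for n in ("scene","side"):
    cv2.imwrite(f"pics/{n}0.png",robot.grab_frame(n)[:,:,::-1])
    print(n,robot.camera_info(n))
s=robot.get_state();print(s["time"],s["tool_rot"],s["force"],s["opening"])
E
```

```text
pics
scene {'fx': 612.5780763037233, 'fy': 612.5780763037233, 'cx': 322.7918361941446, 'cy': 241.71325702109257, 'dist': array([-0.15829385,  0.        ,  0.        ,  0.        ,  0.        ]), 'rvec': array([ 2.14901029, -0.58577349,  0.27561885]), 'tvec': array([-0.47795321,  0.17567226,  0.93321816])}
side {'fx': 525.8955099922443, 'fy': 525.8955099922443, 'cx': 316.15269650139595, 'cy': 236.20948261102424, 'dist': array([0.04354163, 0.        , 0.        , 0.        , 0.        ]), 'rvec': array([ 2.10492468, -0.16422018,  0.06395391]), 'tvec': array([-0.50054849,  0.07021176,  1.1372762 ])}
0.1 [[ 1.64135774e-05  9.99999352e-01 -1.13845651e-03]
 [ 9.99999995e-01 -1.65282074e-05 -1.00679588e-04]
 [-1.00698340e-04 -1.13845485e-03 -9.99999347e-01]] [ 0.75973141 -0.96010213 -0.51009996] 0.09414361434684307
```

View pics/scene0.png

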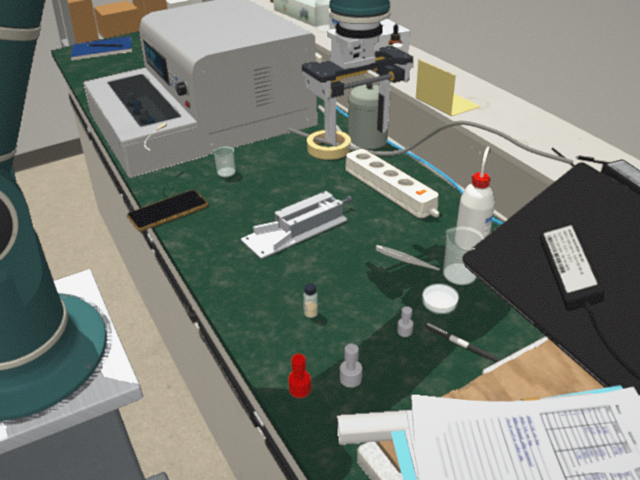

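View pics/side0.png

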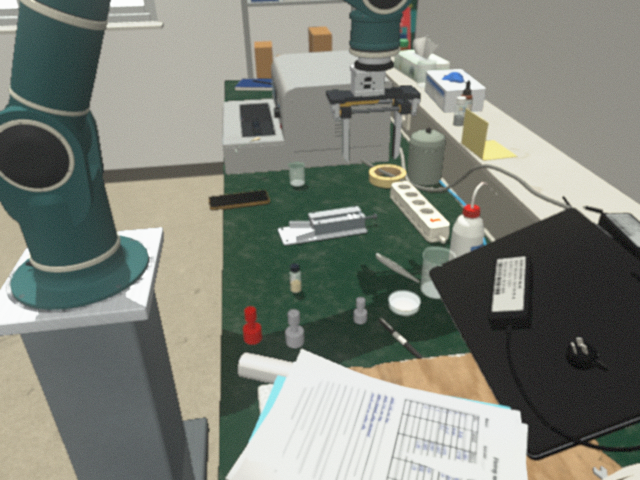

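Scene view candidates: grey weight at (350,368), grey smaller one at (405,322), and a red one at (300,377). The larger grey one at (350,368) fits the description. The vial is at (311,302) and the bay at (295,222), with its apron at the left end. I'll confirm with enlarged crops.

```bash
python3 - <<'E'
import cv2
im=cv2.imread("pics/scene0.png")
def crop(x0,y0,w,h,k,f):
    c=cv2.resize(im[y0:y0+h,x0:x0+w],None,fx=k,fy=k,interpolation=cv2.INTER_CUBIC)
    for i in range(0,w,10):
        cv2.putText(c,str(x0+i),(i*k,10),0,.33,(0,255,255),1);cv2.line(c,(i*k,12),(i*k,18),(0,255,255),1)
    for j in range(0,h,10):
        cv2.putText(c,str(y0+j),(0,j*k+4),0,.33,(0,255,255),1);cv2.line(c,(24,j*k),(30,j*k),(0,255,255),1)
    cv2.imwrite(f,c)
crop(280,300,140,100,5,"pics/c1.png"); crop(235,185,120,75,6,"pics/c2.png")
E
```

```text
(no output)
```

View pics/c1.png

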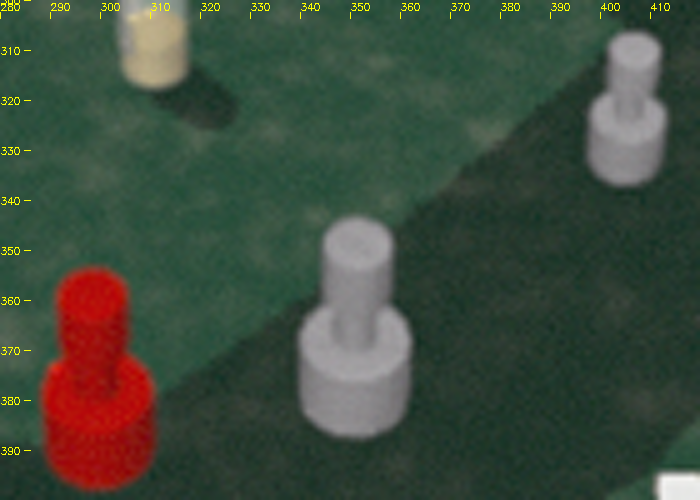

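View pics/c2.png

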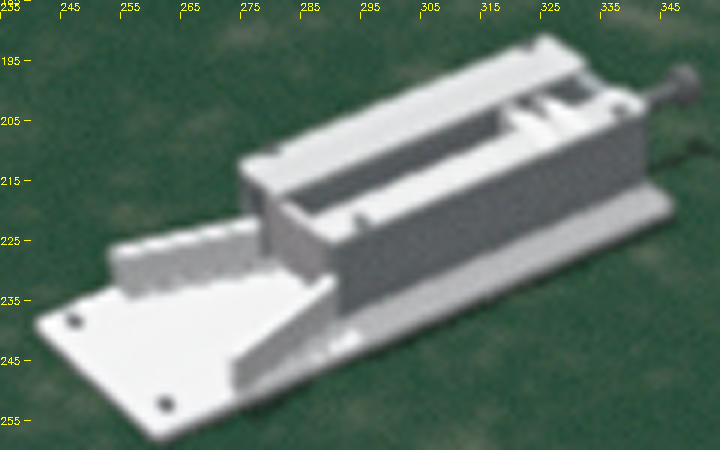

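The crop confirms it: of the two grey weights, the one at (351,368) is clearly larger (body about 22 px wide against 15 px). The red one at (298,375) is the decoy. In the bay crop, the apron corners are at (241,238.8) and (261.3,257), the rear right plate corner is at (347,219.5), and the cover's front corners are at (275.3,211.7) and (290.7,225.2).

```bash
cat > h.py <<'E'
import numpy as np, cv2
from scipy.optimize import least_squares
from rig import robot
def K(c): return np.array([[c["fx"],0,c["cx"]],[0,c["fy"],c["cy"]],[0,0,1]])
def proj(c,P): return cv2.projectPoints(np.array(P,float).reshape(-1,1,3),c["rvec"],c["tvec"],K(c),c["dist"])[0][:,0]
def back(c,uv,z):
    n=cv2.undistortPoints(np.array([[uv]],float),K(c),c["dist"])[0,0]
    R=cv2.Rodrigues(c["rvec"])[0]; d=R.T@[n[0],n[1],1]; o=-R.T@c["tvec"]
    return o+d*(z-o[2])/d[2]
def bay2w(b,P):
    P=np.atleast_2d(P).astype(float); co,s=np.cos(b[2]),np.sin(b[2])
    return np.c_[b[0]+co*P[:,0]-s*P[:,1], b[1]+s*P[:,0]+co*P[:,1], P[:,2]]
def fit(c,P,uv,b0):
    r=least_squares(lambda b:(proj(c,bay2w(b,P))-uv).ravel(),b0); return r.x,r.fun.reshape(-1,2)
E
python3 - <<'E'
from h import *
c=robot.camera_info("scene"); sd=robot.camera_info("side")
w=back(c,(351.6,348.6),.066); print("weight top",w,"base(front)",back(c,(351,387.3),0))
print("body dia at z=.013", np.linalg.norm(back(c,(340,375),.013)-back(c,(362.2,375),.013)))
print("side",back(sd,(294,313),.066))
print("red",back(c,(298.5,359),.066),"small",back(c,(406.5,309.5),.048),"vial",back(c,(311,287),.059))
P=np.array([[-75,36,6],[-75,-36,6],[126,-36,6]])/1e3
uv=np.array([(241,238.8),(261.3,257),(347,219.3)])
print([back(c,u,.006) for u in uv])
b,r=fit(c,P,uv,[.55,.1,-1.5]);print(b,r)
for u in [(275.3,211.7),(290.7,225.2),(325.8,191),(342.5,202.5)]:
    q=back(c,u,.038)-[b[0],b[1],0]; print("cover corner in bay",np.cos(b[2])*q[0]+np.sin(b[2])*q[1],-np.sin(b[2])*q[0]+np.cos(b[2])*q[1])
E
```

```text
weight top [ 0.422676   -0.30556141  0.066     ] base(front) [ 0.41527275 -0.31787528  0.        ]
body dia at z=.013 0.032064817520863376
side [ 0.42500577 -0.30646902  0.066     ]
red [ 0.34993675 -0.28478142  0.066     ] small [ 0.54763061 -0.26588631  0.048     ] vial [ 0.44183753 -0.15545209  0.059     ]
[array([0.42422625, 0.08761474, 0.006     ]), array([0.43330194, 0.01717457, 0.006     ]), array([0.63014094, 0.03851485, 0.006     ])]
[0.50265223 0.06080632 0.11622044] [[-0.17068663 -0.0282762 ]
 [-0.28573637  0.41012982]
 [ 0.48301208 -0.55798979]]
cover corner in bay 0.0025384254363976354 0.031515814506624495
cover corner in bay 0.0005698092937365122 -0.02371904997414499
cover corner in bay 0.12365430827755951 0.03135398427245955
cover corner in bay 0.12397918820421629 -0.02240659374198402
```

The measurements agree: the weight is at (0.423,-0.306) with the right diameter, and the bay residuals are under 0.6 px with cover edges as expected. I'll try a wrist view from the start pose to refine the bay.

```bash
python3 - <<'E'
from h import *
c=robot.camera_info("wrist"); im=robot.grab_frame("wrist")[:,:,::-1].copy()
cv2.imwrite("pics/w0.png",im)
b=[0.50265,0.0608,0.1162]
print(proj(c,bay2w(b,np.array([[-75,36,6],[-75,-36,6],[126,-36,6],[126,36,6],[0,9,38],[0,-9,38],[0,31,38],[0,-23,38]])/1e3)))
print(c["rvec"],c["tvec"])
E
```

```text
[[112.05962798 128.87867768]
 [128.16624521 201.3867637 ]
 [325.30798079 176.92012148]
 [316.6730036  100.5003556 ]
 [179.40801671 146.87954811]
 [183.25457017 167.1327458 ]
 [174.68950722 121.59377643]
 [186.23147844 182.60131395]]
[-2.88325996e+00  1.99266400e-04  3.04424425e-03] [-0.62531641 -0.02729799  0.39156472]
```

View pics/w0.png

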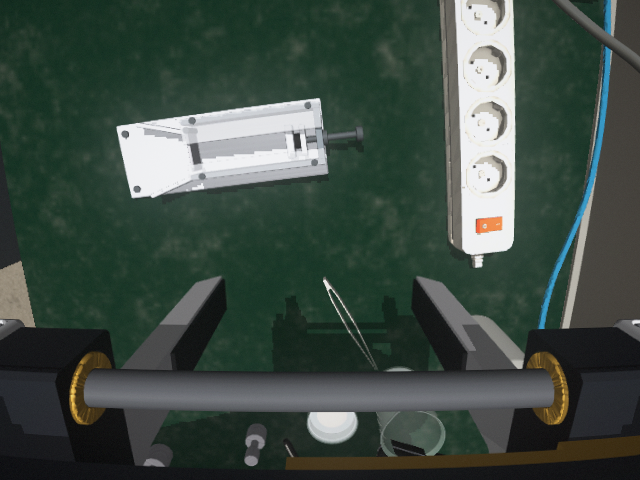

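The wrist view shows the whole bay: apron corners at about (118,126) and (132,197), rear corners at (320,98) and (328,174). I'll enlarge it.

```bash
python3 - <<'E'
import cv2
im=cv2.imread("pics/w0.png")
x0,y0,w,h,k=110,90,225,115,3.5
c=cv2.resize(im[y0:y0+h,x0:x0+w],None,fx=k,fy=k,interpolation=cv2.INTER_CUBIC)
for i in range(0,w,10):
    cv2.putText(c,str(x0+i),(int(i*k),10),0,.33,(0,255,255),1);cv2.line(c,(int(i*k),12),(int(i*k),18),(0,255,255),1)
for j in range(0,h,10):
    cv2.putText(c,str(y0+j),(0,int(j*k+4)),0,.33,(0,255,255),1);cv2.line(c,(24,int(j*k)),(30,int(j*k)),(0,255,255),1)
cv2.imwrite("pics/w0c.png",c)
E
```

```text
(no output)
```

View pics/w0c.png

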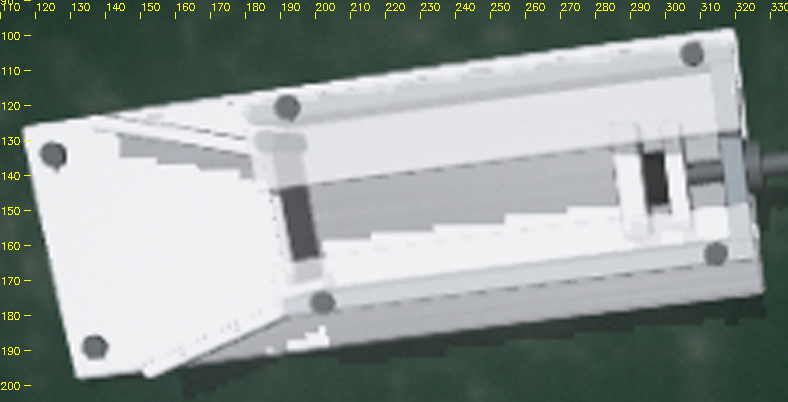

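```bash
python3 - <<'E'
from h import *
c=robot.camera_info("wrist"); s=robot.camera_info("scene"); d=robot.camera_info("side")
P=np.array([[-75,36,6],[-75,-36,6],[126,-36,6],[0,31,38],[0,-23,38]])/1e3
uw=np.array([(116.6,126.3),(132.6,198),(328,173.7),(181.5,120),(191,180)])
us=np.array([(241,238.8),(261.3,257),(347,219.3),(275.3,211.7),(290.7,225.2)])
b1,r1=fit(c,P,uw,[.5,.06,.11]); print("wrist",b1,r1.round(1).tolist())
b2,r2=fit(s,P,us,[.5,.06,.11]); print("scene",b2,r2.round(1).tolist())
# weight knob as seen by wrist, small weight
print("proj weight wrist",proj(c,[[.4235,-.306,.066],[.5476,-.266,.048]]), c["fx"])
print("small via wrist (top at 260,430?)",back(c,(260,430),.048))
print("side apron corner pred",proj(d,bay2w(b1,P)).round(1).tolist(),proj(d,bay2w(b2,P)).round(1).tolist())
im=cv2.imread("pics/side0.png")[205:250,270:385]
cv2.imwrite("pics/sidec.png",cv2.resize(im,None,fx=6,fy=6,interpolation=cv2.INTER_CUBIC))
E
```

```text
wrist [0.50744422 0.06315897 0.11444682] [[-0.1, -0.2], [-0.3, 0.9], [2.1, 1.0], [-1.7, -1.3], [0.1, -0.1]]
scene [0.50327425 0.06078462 0.11259156] [[0.1, -0.2], [-0.1, 0.3], [0.8, -0.5], [-0.6, 0.5], [-0.2, -0.1]]
proj weight wrist [[138.31893576 497.1269357 ]
 [248.26893042 461.11692561]] 383.33498594024184
small via wrist (top at 260,430?) [ 0.56286559 -0.22286991  0.048     ]
side apron corner pred [[278.8, 227.9], [285.0, 243.0], [368.4, 230.1], [309.3, 212.7], [315.1, 223.4]] [[277.2, 228.5], [283.3, 243.7], [366.9, 230.9], [307.8, 213.3], [313.4, 224.1]]
```

View pics/sidec.png

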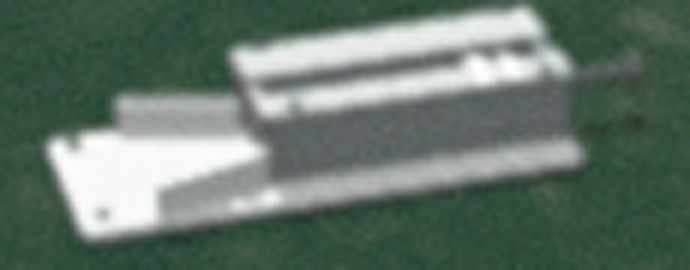

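The side view gives apron corners at (277.7,228.3) and (284,243.8). Weight-to-bay offsets agree between scene and side to under 1 mm, so I'll use scene-camera coordinates for both, which cancels the bias. Next step is to pick it up.

```bash
cat >> h.py <<'E'
B=np.array([.5033,.0608,.113]); W=np.array([.4227,-.3056])
ca,sa=np.cos(B[2]),np.sin(B[2])
R=np.array([[-sa,ca,0],[ca,sa,0],[0,0,-1.]])
def bp(x,y,z): return bay2w(B,[[x/1e3,y/1e3,z/1e3]])[0]   # bay mm -> world m
def fb(): # force in bay axes, TCP in bay mm
    s=robot.get_state(); f=s["force"]; q=s["ee_pos"]-[B[0],B[1],0]
    return np.round([s["time"],ca*f[0]+sa*f[1],-sa*f[0]+ca*f[1],f[2],1e3*(ca*q[0]+sa*q[1]),1e3*(-sa*q[0]+ca*q[1]),1e3*q[2]],2)
E
python3 - <<'E'
from h import *
robot.gripper_to(.05); print(fb())
robot.move_ptp([*W,.14],R); print(fb())
robot.move_linear([*W,.057],velocity=.12); print(fb())
robot.gripper_to(.0); s=robot.get_state(); print(fb(),s["opening"],s["grasp_force"])
if .017<s["opening"]<.023:
    robot.move_linear([*W,.16],velocity=.2); print(fb())
    robot.move_ptp(bp(-52,0,130),R); s=robot.get_state(); print(fb(),s["opening"],s["grasp_force"])
E
```

```text
[  0.98   0.96  -0.23  -0.42 114.05 -74.1  224.43]
[ 2.3800e+00 -1.1000e-01  6.9000e-01  9.2000e-01 -1.2032e+02 -3.5440e+02
  1.4019e+02]
[ 3.2200e+00 -2.0000e-02 -5.3000e-01  4.0000e-02 -1.2104e+02 -3.5517e+02
  5.7540e+01]
[ 3.8000e+00  2.1000e-01 -4.2000e-01  1.6500e+00 -1.2131e+02 -3.5502e+02
  5.7100e+01] 0.019211947912326045 30.000135004520416
[ 4.4700e+00  9.0000e-02 -3.7000e-01 -3.0500e+00 -1.2184e+02 -3.5458e+02
  1.5900e+02]
[  5.82   0.17  -0.15  -3.26 -51.93  -1.03 129.82] 0.019518928244174238 29.999350011348724
```

```bash
python3 - <<'E'
from h import *
robot.move_linear(bp(-52,0,70),velocity=.15); print(fb())
print(robot.move_linear(bp(-52,0,61.5),velocity=.02,threshold=3)); print(fb())
im=robot.grab_frame("scene")[:,:,::-1]; w=robot.grab_frame("wrist")[:,:,::-1]
c=cv2.resize(im[160:260,235:355],None,fx=5,fy=5,interpolation=cv2.INTER_CUBIC)
d=cv2.resize(w[150:480,120:520],(600,495))
cv2.imwrite("pics/ap.png",c); cv2.imwrite("pics/apw.png",d); print(fb())
cc=robot.camera_info("scene")
print(proj(cc,[bp(-52,0,6),bp(-52,0,32),bp(-52,0,72),bp(-52,-16,6),bp(-68,0,6)]).round(1).tolist())
E
```

```text
[  6.38   0.32  -0.39  -1.58 -51.75  -0.45  70.37]
True
[ 6.780e+00  1.520e+00 -5.700e-01  3.690e+00 -5.120e+01 -4.000e-02
  6.285e+01]
[ 6.880e+00  2.760e+00 -1.000e-01  3.590e+00 -5.127e+01 -4.000e-02
  6.285e+01]
[[261.4, 243.2], [260.4, 231.9], [258.8, 214.1], [266.0, 247.3], [254.2, 246.3]]
```

View pics/ap.png

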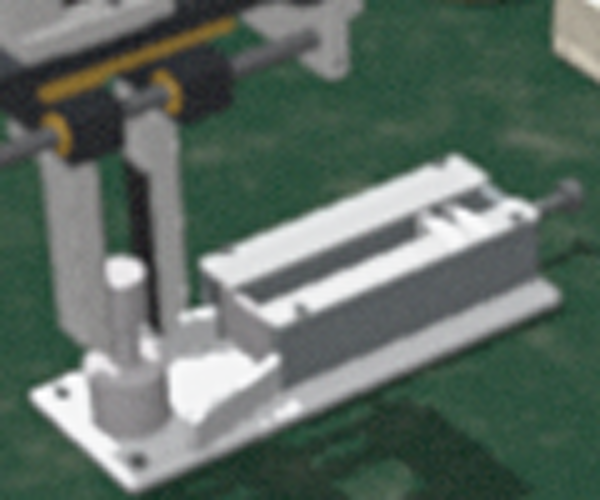

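The weight stands upright on the apron with its knob top at (260,214), within about 1 mm of the prediction. Now I'll push it in, in short steps with lateral force nulling.

```bash
cat >> h.py <<'E'
def push(xs,y,z,v=.04,lim=14,ytgt=None):
    for x in xs:
        t=robot.move_linear(bp(x,y,z),velocity=v,threshold=lim); f=fb(); print(x,round(y,2),t,f.tolist())
        if t: break
        if abs(f[2])>3: y+=np.clip(.12*f[2],-.6,.6)
    return y
E
python3 - <<'E'
from h import *
y=push([-44,-36,-28,-22,-16,-11,-6,-1],0,63.0)
E
```

```text
-44 0 False [7.23, 0.61, -0.42, -1.58, -44.19, -0.01, 62.76]
-36 0 False [7.58, 0.2, -0.54, -1.8, -35.87, 0.01, 62.92]
-28 0 False [7.93, -0.47, -1.02, -1.89, -27.82, 0.02, 62.96]
-22 0 False [8.23, -0.03, -0.51, -2.53, -21.82, 0.0, 62.96]
-16 0 False [8.53, -0.3, 0.35, -2.0, -15.8, 0.03, 62.97]
-11 0 False [8.81, -1.71, -0.07, -0.96, -11.11, -0.06, 62.86]
-6 0 False [9.08, -2.2, 0.48, -0.69, -6.01, 0.0, 62.9]
-1 0 False [9.36, -3.93, -1.59, -1.16, -1.16, -0.14, 62.87]
```

```bash
python3 - <<'E'
from h import *
y=push([5,11,17,23,29,35,41,46,50,54],0,62.9); robot.pause(.2); print(y,fb().tolist())
E
```

```text
5 0 True [9.57, -0.25, -2.81, 4.64, 3.34, -0.52, 62.56]
0 [9.78, 1.35, -2.81, 4.69, 3.06, -0.53, 62.52]
```

```bash
python3 - <<'E'
from h import *
s=robot.get_state(); print(s["opening"],s["grasp_force"],s["moment"])
y=push([4,5,6,8,10,13],-.5,63.1,v=.02,lim=12); robot.pause(.2); print(y,fb().tolist())
s=robot.get_state(); print(s["opening"],s["grasp_force"],s["moment"])
E
```

```text
0.01931365585678907 30.001038014888763 [-0.62887009 -0.90247407 -0.03586877]
4 -0.5 False [10.03, -3.47, -2.89, 1.84, 3.52, -0.69, 62.92]
5 -0.5 False [10.28, -4.35, -1.43, 0.96, 4.48, -0.41, 62.85]
6 -0.5 False [10.53, -5.17, -1.64, -0.25, 5.34, -0.39, 62.8]
8 -0.5 False [10.78, -9.16, -2.24, 4.92, 6.8, -0.4, 62.8]
10 -0.5 False [11.03, -7.63, -1.97, 1.85, 9.03, -0.51, 62.8]
13 -0.5 True [11.24, -8.99, -2.51, 15.79, 9.52, -0.94, 62.65]
-0.5 [11.44, -8.2, -2.38, 13.41, 9.38, -0.99, 62.65]
0.019239413789057497 30.002167224884033 [-0.74742434  2.12814363  0.06048413]
```

Rising vertical force suggests the weight is pitching slightly and its front edge is digging into the floor. I'll ease the height up a little and continue.

```bash
python3 - <<'E'
from h import *
x=fb()[4]
robot.move_linear(bp(x-.5,-.7,63.8),velocity=.02); robot.pause(.1); print(fb().tolist())
y=push([10,12,14,16,19],-.7,63.9,v=.02,lim=12); robot.pause(.1); print(y,fb().tolist())
im=robot.grab_frame("scene")[:,:,::-1]; sd=robot.grab_frame("side")[:,:,::-1]
f=lambda a:cv2.resize(a,None,fx=5,fy=5,interpolation=cv2.INTER_CUBIC)
cv2.imwrite("pics/in.png",np.vstack([f(im[175:235,250:350]),f(sd[185:245,285:385])]))
E
```

```text
[11.79, -4.22, -2.41, -0.45, 8.78, -0.79, 63.7]
10 -0.7 False [12.04, -4.74, -2.53, -1.25, 9.83, -0.71, 63.72]
12 -0.7 False [12.29, -2.5, -3.9, -3.02, 11.9, -0.77, 63.77]
14 -1.17 False [12.54, -3.32, -1.94, -4.08, 13.98, -1.14, 63.85]
16 -1.17 False [12.79, -2.36, -2.22, -2.37, 16.08, -1.09, 63.93]
19 -1.17 False [13.09, -1.1, -2.39, -3.15, 19.18, -1.14, 63.94]
-1.168 [13.19, -1.45, -2.38, -3.45, 19.17, -1.13, 63.97]
```

View pics/in.png

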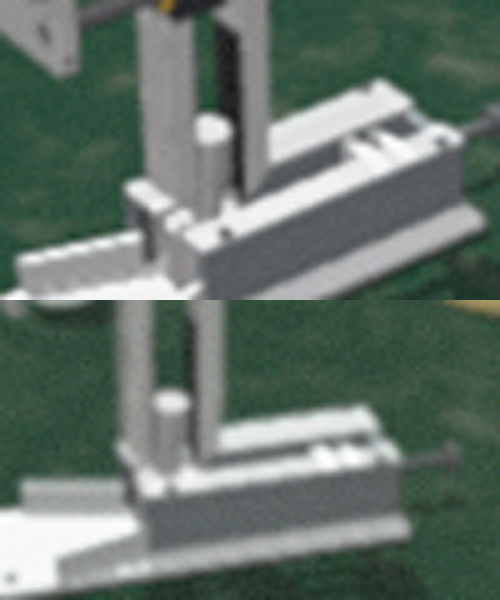

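The knob is upright above the slot at crop (213,130), and the forces are small. I'll continue past the flap.

```bash
python3 - <<'E'
from h import *
y=push([24,29,34,39,44,48,52,55,57],-1.2,63.7,v=.03,lim=12); robot.pause(.2); print(y,fb().tolist())
E
```

```text
24 -1.2 False [13.61, -0.64, -1.45, -3.48, 24.36, -1.15, 63.76]
29 -1.2 False [13.92, -0.06, -2.57, -2.44, 29.48, -1.17, 63.79]
34 -1.2 False [14.24, -0.11, -2.35, -3.19, 34.45, -1.19, 63.77]
39 -1.2 False [14.56, 0.85, -1.42, -3.5, 39.46, -1.16, 63.77]
44 -1.2 False [14.88, 0.94, -1.46, -1.57, 44.42, -1.13, 63.77]
48 -1.2 False [15.16, 1.69, -1.01, -1.88, 48.4, -1.18, 63.77]
52 -1.2 False [15.44, 2.73, -1.54, -2.39, 52.48, -1.18, 63.82]
55 -1.2 False [15.69, -1.07, 0.54, -1.96, 55.05, -1.03, 63.65]
57 -1.2 False [15.94, -0.62, 0.12, -1.65, 57.06, -1.12, 63.68]
-1.2 [16.14, -0.06, -0.36, -3.13, 56.93, -1.19, 63.68]
```

```bash
python3 - <<'E'
from h import *
def avg(n=6):
    a=[]
    for _ in range(n): a.append(fb()); robot.pause(.02)
    return np.mean(a,0)
print(robot.move_linear(bp(57,-1.2,62.6),velocity=.01,threshold=2.5)); a=avg(); z=a[6]+.15; print(a.round(2).tolist())
robot.move_linear(bp(57.5,-1.2,z),velocity=.01); base=avg(); print("base",base.round(2).tolist())
x=57.5
while x<86:
    x+=1; robot.move_linear(bp(x,-1.2,z),velocity=.02,threshold=6); a=avg(4)
    print(x,a[1:5].round(2).tolist())
    if base[1]-a[1]>2.2: break
E
```

```text
True
[16.39, -1.17, -0.03, 7.06, 57.08, -1.19, 62.67]
base [16.76, 0.16, -0.24, -0.15, 57.57, -1.19, 62.79]
58.5 [-4.41, -0.08, 5.34, 58.07]
```

```bash
cat >> h.py <<'E'
def avg(n=5):
    a=[]
    for _ in range(n): a.append(fb()); robot.pause(.02)
    return np.mean(a,0)
E
python3 - <<'E'
from h import *
robot.move_linear(bp(57.5,-1.2,63.7),velocity=.01); base=avg(); print("base",base.round(2).tolist())
x=57.5
while x<86:
    x+=1; robot.move_linear(bp(x,-1.2,63.6),velocity=.02,threshold=6); a=avg(4)
    print(x,a[1:5].round(2).tolist())
    if abs(base[1]-a[1])>2.5: break
E
```

```text
base [17.45, 0.08, 0.1, -1.91, 57.59, -1.21, 63.64]
58.5 [-0.44, -0.01, -2.21, 58.56]
59.5 [-0.35, 0.22, -1.96, 59.54]
60.5 [-0.02, 0.19, -1.93, 60.52]
61.5 [-0.25, -0.6, -2.14, 61.52]
62.5 [0.2, 0.3, -2.16, 62.52]
63.5 [-0.21, 0.18, -1.97, 63.52]
64.5 [0.04, 0.12, -2.54, 64.53]
65.5 [-0.14, -0.35, -2.18, 65.52]
66.5 [0.13, -0.46, -1.76, 66.53]
67.5 [-0.16, -0.16, -2.2, 67.55]
68.5 [-0.01, -0.02, -1.81, 68.54]
69.5 [-0.08, 0.03, -2.08, 69.55]
70.5 [-0.16, -0.12, -2.7, 70.53]
71.5 [-0.01, -0.32, -1.98, 71.53]
72.5 [-0.34, 0.43, -2.26, 72.54]
73.5 [-0.26, -0.21, -2.62, 73.54]
74.5 [-0.09, -0.19, -2.13, 74.53]
75.5 [0.13, -0.1, -2.33, 75.53]
76.5 [-0.16, -0.52, -2.0, 76.54]
77.5 [-0.01, 0.5, -2.18, 77.54]
78.5 [-1.3, -0.16, -1.32, 78.34]
79.5 [-4.56, 0.06, 0.45, 79.19]
```

Clear contact with the stop at x≈78. I'll press on in fine steps to 7 N.

```bash
python3 - <<'E'
from h import *
x=79.5
for _ in range(12):
    a=avg(5); print(round(x,2),a.round(2).tolist())
    if -a[1]>=6.9: break
    x+=min(.4,max(.1,.2*(7.3+a[1])))
    robot.move_linear(bp(x,-1.2,63.6),velocity=.01,threshold=6)
E
```

```text
79.5 [24.5, -4.68, -0.25, 0.6, 79.21, -1.21, 63.52]
79.9 [24.83, -6.19, -0.1, 1.49, 79.54, -1.22, 63.51]
80.12 [25.17, -6.6, 0.15, 1.89, 79.69, -1.21, 63.51]
80.26 [25.5, -6.93, -0.03, 1.83, 79.76, -1.2, 63.49]
```

```bash
python3 - <<'E'
from h import *
robot.move_linear(bp(80.5,-1.2,63.6),velocity=.01,threshold=6); robot.pause(.3); print(avg().round(2).tolist())
robot.gripper_to(.05); print(fb().tolist())
robot.move_linear(bp(80.3,-1.2,150),velocity=.15)
robot.move_linear(bp(80.3,-100,220),velocity=.2); robot.pause(.3); print(fb().tolist())
im=robot.grab_frame("scene")[:,:,::-1]; sd=robot.grab_frame("side")[:,:,::-1]; w=robot.grab_frame("wrist")[:,:,::-1]
f=lambda a,k:cv2.resize(a,None,fx=k,fy=k,interpolation=cv2.INTER_CUBIC)
m=np.zeros((600,800,3),np.uint8)
m[:300,:400]=f(im[175:250,250:350],4); m[:300,400:]=f(sd[180:255,280:380],4); m[300:,:400]=cv2.resize(w,(400,300))
m[300:,400:]=f(im[280:430,265:465],2)
cv2.imwrite("pics/fin.png",m); cv2.imwrite("pics/finw.png",w)
E
```

```text
[26.13, -7.42, -0.05, 2.56, 79.93, -1.21, 63.51]
[26.84, -0.07, 0.38, -1.45, 80.57, -1.22, 63.62]
[28.62, 0.27, -0.56, 0.43, 80.22, -99.29, 219.57]
```

View pics/fin.png

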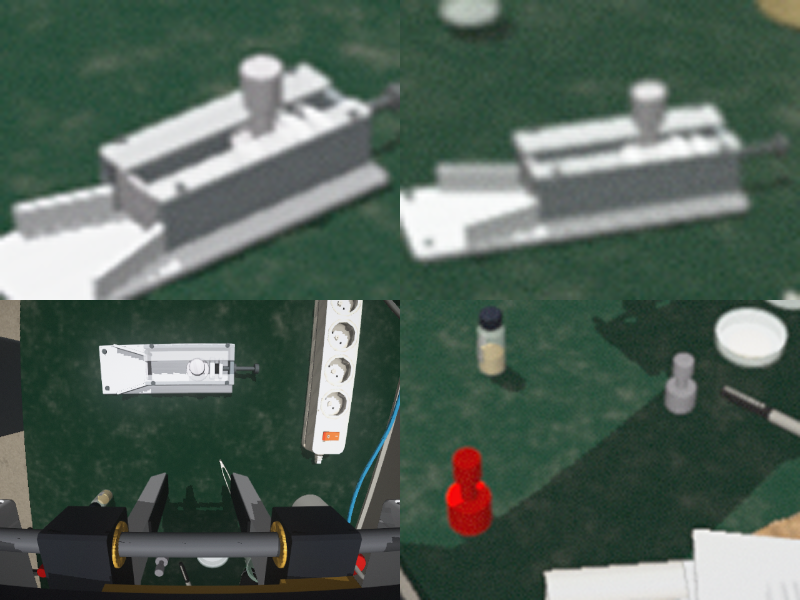

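The weight is upright inside against the stop, with its knob at crop (262,65). The flap is shut across the mouth at crop (135,190), and the vial and small weight haven't moved. Handing in.

```bash
python3 -c "
from rig import robot
print(robot.sign_off())"
```

```text
the job is handed in; nothing more can be done
None
```

The larger weight is upright in the bay with the flap shut behind it; it was pressed against the end stop with about 7 N (the tool read 7.4 N, including some floor drag) and released, the small weight and vial were left in place, and the job was handed in at about 29 s. The grip was 30 N rather than the suggested 40 N, because the interface fixes it at half the maximum.

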